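Fit the furniture bars in a lock-up frame and lock it

ROBOT

A 7-joint arm with a two-finger parallel gripper is mounted at the origin on a cart in front of the work surface, level with it; the furniture and walls round the work are solid. World frame = base frame: x ahead of the robot, y to its left, z up, the work surface at z = 0. Lengths are in m, angles in rad, forces in N, time in s.
With the tool pointing down it reaches from about 0.425 to 0.825 m from the base axis. Payload 3.6 kg.
Tool frame: the origin (TCP) lies at the very end of the fingers, on their centre line; the grasp point (between the pads) lies 19 mm behind it; z points along the fingers, y is the line along which they close (so a half turn about z gives the same grasp; the last joint's range is limited). The gripper opens to 93 mm and grips with 3 to 60 N. Pads are 15 mm wide; open, the fingers measure 128 mm over their backs; the gripper's body (75 mm by 188 mm) begins 65 mm behind the grasp point.
Start: joints at [-1.29, 0.615, -0.013, 1.423, 0.008, 1.103, -0.04], TCP at [0.196, 0.62, 0.185] pointing down, gripper open.
Joint ranges: [-3.12, 3.12], [-0.3, 2.06], [-1.34, 1.32], [0.26, 2.42], [-1.36, 4.5], [0.01, 1.98], [-2.84, 2.84]. Speed limits (rad/s): [2.79, 2.79, 3.14, 3.14, 3.14, 3.14, 3.14].

INTERFACE

Orientations are given as a unit quaternion [w, x, y, z].
In Python, from station import robot, imaging gives the robot as it stands.
- The arm moves only by the tool play_rows, never from a script. Its argument "targets" is a list of rows, each a list of 3 entries, a list of its own where there are three numbers: the turn, a rotation vector about the world's x, y, z in units of 45 degrees (1.0 is 45 degrees), then the shift along the world's x, y, z in units of 0.5 m (1.0 is 0.5 m), then the opening, from -1 (shut) to 1 (fully open). A call has 1 to 8 rows; each row is the pose to reach, as a shift and turn from the pose commanded when the call began; what a row does not reach only later rows make up. A row lasts 1/12 s, in which the tool goes at most 41.7 mm and 7.16 degrees, less where a joint would pass 70% of its speed; a pose out of reach is approached as far as the arm can. A call with a number of a shift or a turn outside -1 to 1 is refused whole. A call with a gripper value outside its range is refused whole. The fingers move at their own pace and stop on an object; "force" is the grip in N (left out, the last holds). Time passes only in rows, so rows that repeat a pose let the fingers close. It gives the time, the measured TCP pose, the force, the opening and the grip force at its end, in the units of the state.
- robot.state(): the state, without advancing time (a new reading comes with each control period).
- imaging.camera(name): name is "scene" or "top" or "wrist"; returns the picture (400x640x3 uint8, blue, green, red); there is no depth.
- imaging.camera_params(name): a dict with "mtx" (3x3 intrinsics, pixels), "k1" (the pictures are not rectified: a ray, as slopes to the right and down, at radius r is drawn at 1 + k1 r^2 times it, then the intrinsics apply), "R" (3x3) and "t" (3): a world point X has camera coordinates R X + t. Camera axes: x right, y down, z forward; pixel columns grow to the right and rows downward; lengths in m; the calibration is good to about 2 mm. A picture is of the moment at which its call begins: read the wrist's pose just before it. camera_params takes no time and is no camera call; for the wrist camera it gives the pose at the moment of the call.
- robot.finish_job(): hands the job in; it is judged then, once.
The state is a dict: "t": time; "qpos": joint angles; "qvel": joint speeds; "joint_torque": joint torques, N m; "eef_pos": TCP position; "eef_rot": TCP orientation; "contact_force": force on the tool from outside, world axes, zero at the start; "moment": the same for the moment, N m; "opening": finger opening in m; "gripper_force": force on a finger pad.
Only numpy, scipy, OpenCV 4.12 (cv2) and the standard library are available. Lean on these libraries where they do the work, as an engineer would, in place of code of your own. Each camera call takes 0.05 s, during which the arm holds its last target. There are 200 camera calls.

TASK

Turn the lock knob anticlockwise to its stop and slide the keeper comb fully open; then fill the gap in every row that has a stop block with the bar that really fits it, the longest one that drops flat onto the bed, found by trying the bars in the gaps. When all those rows are filled, slide the keeper fully shut over the bar ends and turn the knob clockwise as far as it goes; bars that fit nowhere lie on the table beside the frame, and the tape measure and the T-handled key are left alone.

Things in the scene. Friction and masses are not known exactly. Their poses are not given: they have to be found in the camera images.
- frame_bed (a point): flat steel frame fixed on the table, 220 x 212 mm: mid-point of its bed, 10 mm above the table; x along the rows from near to far wall, y across them. Near wall's inner face at x = -80 mm, far wall's at +90 mm; both stand 14 mm above the bed. Gap edges have a 3 mm lead-in. Three rows 66 mm apart, marked by bright lanes, no walls between; a row without stop block stays empty
- row_1 (a point): right one of the frame's three rows: point on the bed (10 mm above the table), on the row's centre line, at the foot of the near wall; a bar in this row lies along this point's +x axis, its near end 0 to 3.5 mm from this point (the right bar has 3.5 mm of play in all)
- row_2 (a point): middle one of the frame's three rows: point on the bed (10 mm above the table), on the row's centre line, at the foot of the near wall; a bar in this row lies along this point's +x axis, its near end 0 to 3.5 mm from this point (the right bar has 3.5 mm of play in all)
- row_3 (a point): left one of the frame's three rows: point on the bed (10 mm above the table), on the row's centre line, at the foot of the near wall; a bar in this row lies along this point's +x axis, its near end 0 to 3.5 mm from this point (the right bar has 3.5 mm of play in all)
- stop_1_end (a point): heavy steel stop block (3 kg, stays put) in the far end of one row (absent in some starts). Point at its far end on the row's centre line, 14 mm above the bed (its top), 170 mm along the row from the near wall; x points away from the near wall. 44 mm wide; it reaches 30 to 60 mm back towards the near wall: how far is not given, the gap in front of it is found by trying bars
- stop_2_end (a point): heavy steel stop block (3 kg, stays put) in the far end of one row (absent in some starts). Point at its far end on the row's centre line, 14 mm above the bed (its top), 170 mm along the row from the near wall; x points away from the near wall. 44 mm wide; it reaches 30 to 60 mm back towards the near wall: how far is not given, the gap in front of it is found by trying bars
- stop_3_end (a point): heavy steel stop block (3 kg, stays put) in the far end of one row (absent in some starts). Point at its far end on the row's centre line, 14 mm above the bed (its top), 170 mm along the row from the near wall; x points away from the near wall. 44 mm wide; it reaches 30 to 60 mm back towards the near wall: how far is not given, the gap in front of it is found by trying bars
- bar_a_c (a point): loose grey cast metal bar, 21 mm wide, 23 mm high, 109 mm long; this point is its centre, half-way up; its y axis runs along its length, z up
- bar_b_c (a point): loose oak bar, 19 mm wide, 17 mm high, 117 mm long; this point is its centre, half-way up; its y axis runs along its length, z up
- bar_c_c (a point): loose grey cast metal bar, 21 mm wide, 22 mm high, 122 mm long; this point is its centre, half-way up; its y axis runs along its length, z up
- bar_d_c (a point): loose grey cast metal bar, 21 mm wide, 22 mm high, 132 mm long; this point is its centre, half-way up; its y axis runs along its length, z up
- bar_e_c (a point): loose smooth grey metal bar, 21 mm wide, 22 mm high, 140 mm long; this point is its centre, half-way up; its y axis runs along its length, z up
- keeper (a joint): steel comb sliding on top of the near wall towards the frame's +y: 0 m fully open (three 14 mm wide teeth, tops 42 mm above the table, stand midway between rows), 0.033 m fully shut (teeth lie 3 to 10 mm above the bars' near ends). Needs about 2 N, stays where left. Bars go in or out only when it is open
- keeper_grip (a point): black upright grip of the keeper, 18 mm along x and y, its top 74 mm and its foot 42 mm above the table; this point is in it, 60 mm above the table; moves with the keeper along the frame's y; axes as the frame's
- lock_knob (a joint): the lock knob beside the right end of the near wall: turns clockwise seen from above, 0 rad unlocked, 1.4 rad at its end stop = locked; slight friction (0.04 Nm), stays where it is left
- lock_knob_grip (a point): grip bar of the lock knob: point on the vertical axis of the knob, at the height to grip. The grip bar is 42 mm long along this point's x axis (which turns with the knob), 14 mm thick along its y axis; it reaches from 24 to 54 mm above the table, this point is 47 mm above it. Round base below: 68 mm across, top 16 mm above the table
- tape_c (a point): black pocket tape, 66x64x31 mm, bystander: its centre, half-way up
- key_c (a point): T-handled steel key, 129x88x17 mm, bystander: its centre, half-way up
There are look-alikes about, which are no part of the job. Leave any pink look-alike of the part that bears stop_3_end alone. What is shaped like the part that bears stop_1_end but purple is not meant.

How it is judged:
On the way, in this order (a step that is already met when the one before it is completed fails the run):
1. the lock knob is turned anticlockwise to its unlocked end stop (value of joint lock_knob below 0.1 rad), for 0.1 s.
2. the keeper is slid fully open (value of joint keeper below 0.003 m), for 0.1 s.
3. every row that has a stop block holds the bar that fits its gap, flat on the bed (x of bar_c_c in the frame of stop_1_end between -0.11325 and -0.10125 m and y of bar_c_c in the frame of stop_1_end between -0.012 and 0.012 m and height (world z) of each of bar_c_c, bar_d_c below 0.024 m and angle between the y axis of bar_c_c and the x axis of stop_1_end, either way round below 0.12 rad and x of bar_d_c in the frame of stop_2_end between -0.10825 and -0.09625 m and y of bar_d_c in the frame of stop_2_end between -0.012 and 0.012 m and angle between the y axis of bar_d_c and the x axis of stop_2_end, either way round below 0.12 rad and x of bar_a_c in the frame of stop_3_end between -0.11975 and -0.10775 m and y of bar_a_c in the frame of stop_3_end between -0.012 and 0.012 m and height (world z) of bar_a_c below 0.0245 m and angle between the y axis of bar_a_c and the x axis of stop_3_end, either way round below 0.12 rad), for 0.2 s.
4. the keeper is slid fully shut over the bars (all of step 3 and value of joint keeper above 0.03 m), for 0.2 s.
5. the lock knob is turned clockwise to its locked end stop (value of joint lock_knob above 1.3 rad), for 0.1 s.
At the end, for the whole second after the job is handed in: Each row with a stop holds the bar that fills its gap, flat on the bed within 3 mm, within 12 mm of the row's centre line, along it within 0.12 rad; the other bars lie on the table; the keeper is within 3 mm of fully shut, the knob within 0.1 rad of its end stop; tape and key unmoved (all of step 4 and ((x of bar_c_c in the frame of stop_1_end between -0.11325 and -0.10125 m and y of bar_c_c in the frame of stop_1_end between -0.012 and 0.012 m and height (world z) of bar_c_c below 0.024 m and angle between the y axis of bar_c_c and the x axis of stop_1_end, either way round below 0.12 rad) or height (world z) of bar_c_c below 0.016 m) and ((x of bar_d_c in the frame of stop_2_end between -0.10825 and -0.09625 m and y of bar_d_c in the frame of stop_2_end between -0.012 and 0.012 m and height (world z) of bar_d_c below 0.024 m and angle between the y axis of bar_d_c and the x axis of stop_2_end, either way round below 0.12 rad) or height (world z) of bar_d_c below 0.016 m) and ((x of bar_a_c in the frame of stop_3_end between -0.11975 and -0.10775 m and y of bar_a_c in the frame of stop_3_end between -0.012 and 0.012 m and height (world z) of bar_a_c below 0.0245 m and angle between the y axis of bar_a_c and the x axis of stop_3_end, either way round below 0.12 rad) or height (world z) of bar_a_c below 0.0165 m) and height (world z) of bar_b_c below 0.0135 m and height (world z) of bar_e_c below 0.016 m and value of joint lock_knob above 1.3 rad); the robot touches nothing.
It fails at once if the tape measure or the key is moved by more than 30 mm (distance of any of tape_c, key_c from where it was at the start of the episode above 0.03 m).
Of stop_1, stop_2, stop_3 only 2 to 3 are there at a start; the rules pass over those that are not, and their reading is None.
At some moment in a run one of bar_b, bar_c, bar_e may be knocked a few centimetres aside while the robot is not near it.
Once in a run the grip may slacken for a moment while it holds something.
It also fails if it takes over 210 s, if anything falls off the work surface, if the arm or the gripper's body presses on something with over 40 N, if the wrist force passes 120 N, or if a joint passes its speed limit or range.

## Working session

There is one attempt and no reset: what is moved stays moved. The work goes in short steps, Python scripts to look and compute and a tool call to move; the robot and the scene stay as the last step left them, time stands still between calls to the robot, and variables do not carry over. Pictures are saved under pics/ and viewed, at most 18 in all, crops included, and the job is handed in when it is done.

Besides the shell and the picture viewer there is one more tool, called after "Emit:" as a command line: name --argument value ..., lists and objects as JSON in quotes. play_rows: Moves the arm, as the interface text tells. Shifts and turns lie within -1 to 1; 1 stands for 0.5 m of shift or 45 degrees of turn. Its arguments: {"type":"object","properties":{"targets":{"type":"array","items":{"type":"array"}},"force":{"type":"number"}},"required":["targets"]}

```bash
mkdir -p pics; cat > h.py <<'E'
import numpy as np, cv2
from station import robot, imaging
def snap(c,name=None):
    P=imaging.camera_params(c); im=imaging.camera(c)
    if name: cv2.imwrite(f'pics/{name}.png',im)
    return im,P
def ray(P,uv):
    K=np.array(P['mtx']);R=np.array(P['R']);t=np.array(P['t'])
    d=(np.asarray(uv,float)-K[:2,2])/[K[0,0],K[1,1]]
    p=d.copy()
    for _ in range(30): p=d/(1+P['k1']*(p@p))
    return -R.T@t, R.T@np.array([p[0],p[1],1])
def pt(P,uv,z):
    c,d=ray(P,uv); return c+d*(z-c[2])/d[2]
def proj(P,X):
    K=np.array(P['mtx']);x=np.array(P['R'])@X+np.array(P['t']);p=x[:2]/x[2]
    return K[:2,:2]@(p*(1+P['k1']*(p@p)))+K[:2,2]
E
python3 - <<'E'
from h import *
for c in('scene','top'):
    im,P=snap(c,c+'0'); print(c,-np.array(P['R']).T@np.array(P['t']),P['mtx'],P['k1'],np.round(P['R'],3))
print(robot.state())
E
```

```text
scene [-0.19992299 -0.1872936   0.94851504] [[413.87870733   0.         319.55537156]
 [  0.         413.87870733 201.68500273]
 [  0.           0.           1.        ]] -0.10779574175923551 [[ 0.488 -0.873 -0.013]
 [-0.613 -0.332 -0.717]
 [ 0.622  0.358 -0.697]]
top [0.32561579 0.22552202 1.47613414] [[494.7170304    0.         316.42213062]
 [  0.         494.7170304  184.45919375]
 [  0.           0.           1.        ]] 0.01036596915721723 [[ 0.028 -1.     0.005]
 [-0.985 -0.028 -0.168]
 [ 0.168 -0.    -0.986]]
{'t': 0.1, 'qpos': array([-1.29054295,  0.61583113, -0.01259704,  1.42473255,  0.0081081 ,
        1.1034238 , -0.04039974]), 'qvel': array([-1.11115228e-03, -2.08696931e-03, -1.97944955e-04, -3.28141375e-03,
       -7.75081437e-05, -1.01248339e-03,  2.17284190e-04]), 'joint_torque': array([ 3.40981414e-04, -4.60041296e+01,  2.09548012e-01, -1.66247553e+01,
       -6.12024846e-02,  1.68948853e-02,  1.19522570e-04]), 'eef_pos': array([0.19603939, 0.61889443, 0.1837936 ]), 'eef_rot': array([-1.55167013e-04,  1.52749533e-01,  9.88264239e-01, -1.16190631e-03]), 'contact_force': array([ 0.90206693, -0.7163344 ,  0.0693094 ]), 'moment': array([0.01538787, 0.0020221 , 0.03135702]), 'gripper_force': 0.0, 'opening': 0.09301657957044467}
```

View pics/top0.png

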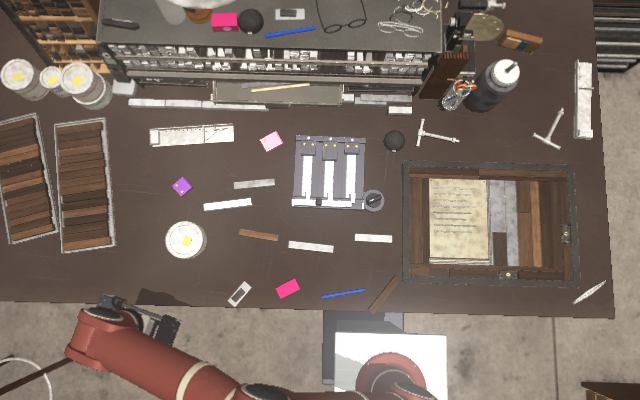

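View pics/scene0.png

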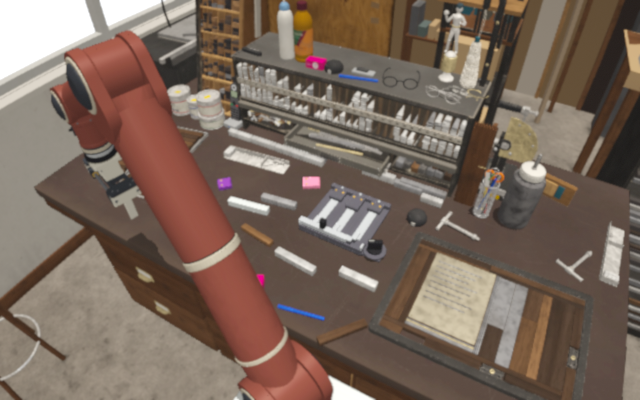

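```bash
python3 - <<'E'
from h import *
im=cv2.imread('pics/top0.png');cv2.imwrite('pics/c1.png',cv2.resize(im[125:260,195:405],None,fx=3.8,fy=3.8,interpolation=cv2.INTER_CUBIC))
P=imaging.camera_params('top')
g=cv2.cvtColor(im,cv2.COLOR_BGR2HSV)
m=((g[...,2]>105)&(g[...,1]<70)).astype(np.uint8)
m2=((g[...,1]>80)&(g[...,2]>75)&(g[...,0]<25)).astype(np.uint8)
for n,mm,z in(('w',m,.022),('oak',m2,.017)):
    for c in cv2.findContours(mm,cv2.RETR_EXTERNAL,cv2.CHAIN_APPROX_NONE)[0]:
        if cv2.contourArea(c)<80: continue
        (u,v),_,_=r=cv2.minAreaRect(c)
        if not(190<u<410 and 120<v<260):continue
        w=np.array([pt(P,p,z)[:2] for p in cv2.boxPoints(r)])
        e=w[1]-w[0],w[2]-w[1];L=[np.linalg.norm(x) for x in e];a=e[int(np.argmax(L))]
        print(n,np.round((u,v)),w.mean(0).round(4),np.round(L,4),'ang',round(np.degrees(np.arctan2(a[1],a[0])),1))
E
```

```text
w [310. 246.] [0.391  0.2378] [0.024  0.1353] ang -94.7
w [373. 237.] [0.4209 0.0549] [0.0248 0.1124] ang -91.6
w [326. 217.] [0.4759 0.195 ] [0.0504 0.1776] ang -90.9
w [281. 154.] [0.6736 0.3311] [0.8627 0.5396] ang -75.5
oak [258. 235.] [0.4203 0.3912] [0.0192 0.1173] ang -97.8
```

View pics/c1.png

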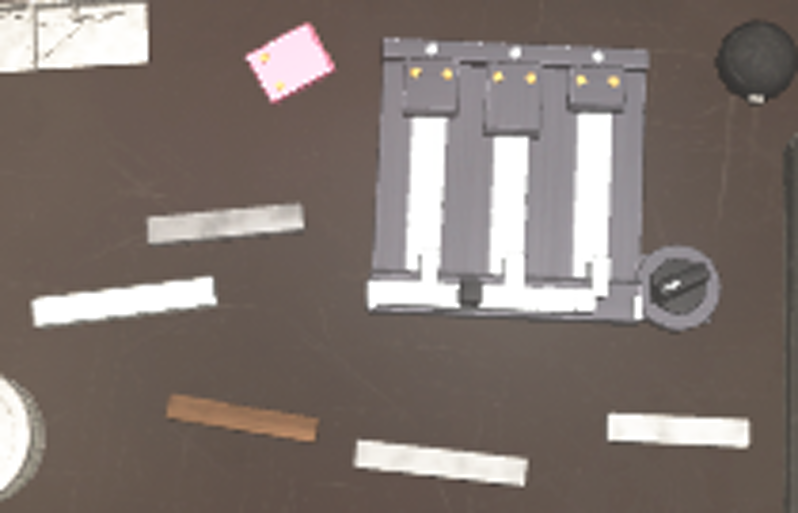

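```bash
python3 - <<'E'
from h import *
P=imaging.camera_params('top')
f=lambda u,v,z:pt(P,(195+u/3.8-.37,125+v/3.8-.37),z).round(4)
for n,a in dict(knobbase=(680,287,.016),k1=(655,297,.054),k2=(707,270,.054),grip=(470,288,.074),FL=(384,38,.024),FR=(648,50,.024),NL=(368,309,.024),NR=(640,321,.024),
 a=(678,430,.023),b=(242,417,.017),c=(226,223,.022),d=(441,462,.022),e=(123,301,.022),s3=(431,113,.024),s2=(511,132,.024),s1=(596,108,.024),s3f=(431,62,.024),s2f=(513,67,.024),s1f=(598,68,.024)).items(): print(n,f(*a)[:2])
W=imaging.camera_params('wrist');R=np.array(W['R']);s=robot.state()
c=-R.T@np.array(W['t'])
from scipy.spatial.transform import Rotation as Ro
T=Ro.from_quat(s['eef_rot'],scalar_first=True).as_matrix()
print(W['mtx'],W['k1'],'cam in tool',T.T@(c-s['eef_pos']));print((R@T).round(3))
E
```

```text
knobbase [0.5321 0.0534]
k1 [0.5185 0.0769]
k2 [0.5404 0.0373]
grip [0.5186 0.2182]
FL [0.7245 0.2919]
FR [0.7208 0.0814]
NL [0.5068 0.2968]
NR [0.5034 0.0852]
a [0.4199 0.0548]
b [0.4209 0.3915]
c [0.5718 0.4107]
d [0.3904 0.2366]
e [0.508  0.4877]
s3 [0.6644 0.2526]
s2 [0.6508 0.1889]
s1 [0.6722 0.1221]
s3f [0.7059 0.2539]
s2f [0.7037 0.1886]
s1f [0.7049 0.121 ]
[[352.73982552   0.         319.92221345]
 [  0.         352.73982552 201.89494405]
 [  0.           0.           1.        ]] 0.02555539241484538 cam in tool [ 0.07494558  0.0014669  -0.20022417]
[[-0.001  1.    -0.001]
 [-0.963 -0.001 -0.27 ]
 [-0.27   0.001  0.963]]
```

Emit:
play_rows --targets '[[[0, 0, -0.92], [0.34, -0.55, 0.08], 1], [[0, 0, -0.92], [0.34, -0.55, 0.08], 1], [[0, 0, -0.92], [0.34, -0.55, 0.08], 1], [[0, 0, -0.92], [0.34, -0.55, 0.08], 1], [[0, 0, -0.92], [0.34, -0.55, 0.08], 1], [[0, 0, -0.92], [0.34, -0.55, 0.08], 1], [[0, 0, -0.92], [0.34, -0.55, 0.08], 1], [[0, 0, -0.92], [0.34, -0.55, 0.08], 1]]'

```text
t: 0.77
eef_pos: [0.3676, 0.3412, 0.2251]
eef_rot: [0.0, 0.493, 0.87, -0.0]
contact_force: [1.0, 1.2, 0.2]
opening: 0.0927
gripper_force: 0.0
```

Emit:
play_rows --targets '[[[0, 0, 0], [0.33, -0.57, 0.0], 1], [[0, 0, 0], [0.33, -0.57, 0.0], 1], [[0, 0, 0], [0.33, -0.57, 0.0], 1], [[0, 0, 0], [0.33, -0.57, 0.0], 1], [[0, 0, 0], [0.33, -0.57, 0.0], 1], [[0, 0, 0], [0.33, -0.57, 0.0], 1], [[0, 0, 0], [0.33, -0.57, 0.0], 1], [[0, 0, 0], [0.33, -0.57, 0.0], 1]]'

```text
t: 1.43
eef_pos: [0.5318, 0.0569, 0.2246]
eef_rot: [-0.0, 0.493, 0.87, -0.0]
contact_force: [-0.1, 0.9, 0.5]
opening: 0.093
gripper_force: 0.0
```

```bash
python3 - <<'E'
from h import *
im,P=snap('wrist','w1');s=robot.state();print(s['t'],s['eef_pos'],s['eef_rot'],s['qpos'])
E
```

```text
1.4833 [0.53552391 0.04682581 0.22494939] [ 0.00393663  0.49816514  0.86706926 -0.00262458] [-0.35446545  0.41019008  0.32343138  1.7014702  -0.1366373   1.04934831
  0.53950713]
```

View pics/w1.png

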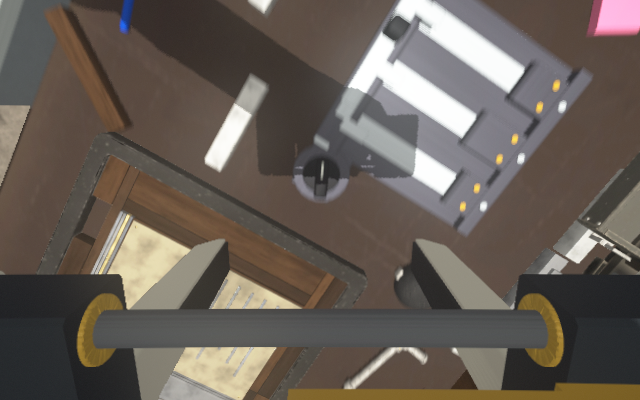

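```bash
python3 - <<'E'
from h import *
im,P=snap('wrist','w2');s=robot.state();print(s['t'],s['eef_pos'],s['qvel'].round(3))
np.save('P2.npy',P,allow_pickle=True)
cv2.imwrite('pics/c2.png',cv2.resize(im[0:240,285:600],None,fx=2.5,fy=2.5,interpolation=cv2.INTER_CUBIC))
E
```

```text
1.5333 [0.53354969 0.05074034 0.22473678] [-0.075 -0.02  -0.098  0.04  -0.047  0.022 -0.051]
```

View pics/c2.png

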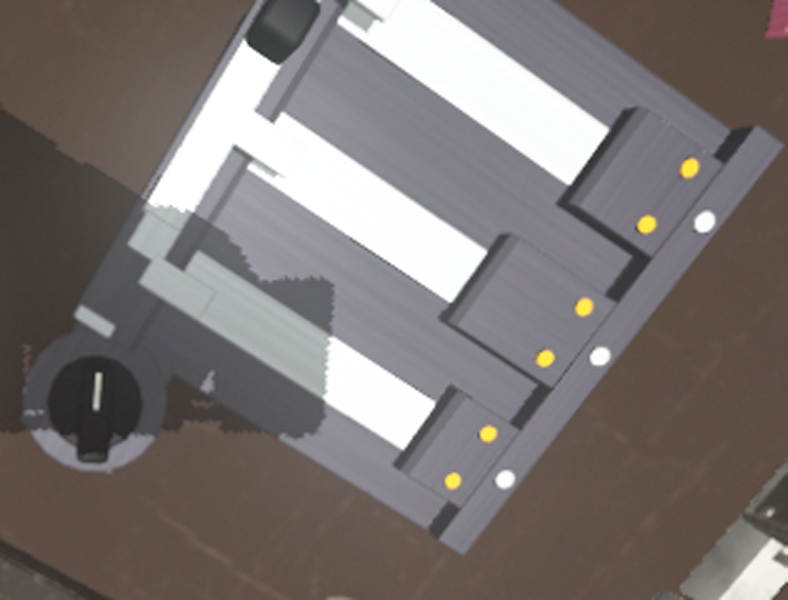

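```bash
python3 - <<'E'
from h import *
P=np.load('P2.npy',allow_pickle=True).item()
f=lambda u,v,z:pt(P,(285+u/2.5-.3,v/2.5-.3),z)[:2].round(4)
d=dict(dot3=(705,222,.024),dot2=(600,356,.024),dot1=(505,480,.024),FLo=(783,145,.024),FRo=(462,553,.024),s3a=(632,108,.024),s3b=(568,203,.024),s2a=(508,233,.024),s2b=(443,317,.024),s1a=(454,386,.024),s1b=(397,464,.024),
s3fa=(718,163,.024),s3fb=(648,256,.024),s2fa=(614,300,.024),s2fb=(550,386,.024),s1fa=(519,428,.024),s1fb=(452,508,.024),knob=(95,402,.016),k1=(97,362,.054),k2=(93,456,.054),grip=(283,27,.074))
q={k:f(*v) for k,v in d.items()}
for k,v in q.items(): print(k,v)
ya=(q['dot3']-q['dot1']);ya/=np.linalg.norm(ya);print('ydir',ya,'yaw',np.degrees(np.arctan2(-ya[0],ya[1])))
xa=np.array([ya[1],-ya[0]])
for i in'123':
    F=(q[f's{i}a']+q[f's{i}b'])/2; print(i,'dot->front',(q['dot'+i]-F)@xa)
print('dots spacing',(q['dot3']-q['dot2'])@ya,(q['dot2']-q['dot1'])@ya)
E
```

```text
dot3 [0.7199 0.2557]
dot2 [0.7184 0.1896]
dot1 [0.7175 0.1229]
FLo [0.7269 0.2945]
FRo [0.7221 0.0839]
s3a [0.6639 0.2751]
s3b [0.665  0.2332]
s2a [0.6506 0.211 ]
s2b [0.6479 0.1687]
s1a [0.6706 0.1465]
s1b [0.6698 0.104 ]
s3fa [0.7086 0.2762]
s3fb [0.7084 0.2332]
s2fa [0.7079 0.2116]
s2fb [0.7078 0.168 ]
s1fa [0.7078 0.1457]
s1fb [0.7046 0.0996]
knob [0.5345 0.0575]
k1 [0.5232 0.0777]
k2 [0.5421 0.0422]
grip [0.5193 0.2145]
ydir [0.01806934 0.99983674] yaw -1.0353531865449266
1 dot->front 0.04733474056673635
2 dot->front 0.06914322764105868
3 dot->front 0.055412939545989776
dots spacing 0.06611631226898596 0.06670537270752681
```

Emit:
play_rows --targets '[[[0, 0, -0.05], [0.004, -0.008, -0.06], 0.1], [[0, 0, -0.05], [0.004, -0.008, -0.14], 0.1], [[0, 0, -0.05], [0.004, -0.008, -0.21], 0.1], [[0, 0, -0.05], [0.004, -0.008, -0.27], 0.1], [[0, 0, -0.05], [0.004, -0.008, -0.27], 0.1], [[0, 0, -0.05], [0.004, -0.008, -0.27], 0.1]]' --force 15

```text
t: 2.03
eef_pos: [0.5319, 0.0562, 0.0888]
eef_rot: [-0.002, 0.509, 0.861, -0.001]
contact_force: [0.3, -0.1, 1.0]
opening: 0.0574
gripper_force: 0.0
```

```bash
python3 - <<'E'
from h import *
im,P=snap('wrist','w3');s=robot.state();print(s['t'],s['eef_pos'],s['eef_rot'],s['opening'],s['contact_force'])
g=cv2.cvtColor(im,cv2.COLOR_BGR2GRAY)
np.save('P3.npy',P,allow_pickle=True)
e=s['eef_pos']; print('tcp proj at .054:',proj(P,np.array([.533,.056,.054])),proj(P,np.array([e[0],e[1],.054])))
cv2.imwrite('pics/c3.png',im[:330])
E
```

```text
2.0833 [0.53372297 0.05611521 0.09055296] [1.67686347e-04 5.09008500e-01 8.60761455e-01 1.90181250e-04] 0.054072925998553685 [ 0.60215448 -0.35729892  0.64913621]
tcp proj at .054: [319.69576063 217.12353079] [320.67965654 217.46033828]
```

View pics/c3.png

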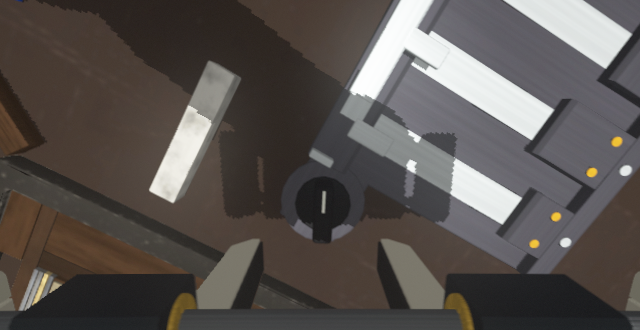

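```bash
python3 - <<'E'
from h import *
P=np.load('P3.npy',allow_pickle=True).item()
for n,p,z in(('base',(322.5,204),.016),('barmid',(322,215),.054),('b1',(323.5,191),.054),('b2',(321.5,238),.054)): print(n,pt(P,p,z).round(4))
E
```

```text
base [0.5355 0.0559 0.016 ]
barmid [0.5337 0.0581 0.054 ]
b1 [0.5262 0.0738 0.054 ]
b2 [0.5416 0.0429 0.054 ]
```

Emit:
play_rows --targets '[[[0, 0, -0.02], [0.002, 0.002, -0.06], 0.1], [[0, 0, -0.03], [0.002, 0.002, -0.12], 0.1], [[0, 0, -0.03], [0.002, 0.002, -0.12], 0.1], [[0, 0, -0.03], [0.002, 0.002, -0.12], -1], [[0, 0, -0.03], [0.002, 0.002, -0.12], -1], [[0, 0, -0.03], [0.002, 0.002, -0.12], -1], [[0, 0, -0.03], [0.002, 0.002, -0.12], -1], [[0, 0, -0.03], [0.002, 0.002, -0.12], -1]]' --force 15

```text
t: 2.75
eef_pos: [0.5353, 0.0567, 0.0313]
eef_rot: [0.001, 0.519, 0.855, 0.001]
contact_force: [-0.1, 0.5, -0.5]
opening: 0.0221
gripper_force: 0.0
```

Emit:
play_rows --targets '[[[0, 0, 0], [0, 0, 0], -1], [[0, 0, 0], [0, 0, 0], -1], [[0, 0, 0.15], [0, 0, 0], -1], [[0, 0, 0.3], [0, 0, 0], -1], [[0, 0, 0.45], [0, 0, 0], -1], [[0, 0, 0.6], [0, 0, 0], -1], [[0, 0, 0.75], [0, 0, 0], -1], [[0, 0, 0.9], [0, 0, 0], -1]]'

```text
t: 3.42
eef_pos: [0.5343, 0.0565, 0.0299]
eef_rot: [0.0, 0.189, 0.982, -0.0]
contact_force: [-0.1, -0.1, 0.0]
opening: 0.0006
gripper_force: 0.0
```

Emit:
play_rows --targets '[[[0, 0, 0.15], [0, 0, 0], -1], [[0, 0, 0.3], [0, 0, 0], -1], [[0, 0, 0.45], [0, 0, 0], -1], [[0, 0, 0.6], [0, 0, 0], -1], [[0, 0, 0.75], [0, 0, 0], -1], [[0, 0, 0.88], [0, 0, 0], -1], [[0, 0, 0.88], [0, 0, 0], -1], [[0, 0, 0.88], [0, 0, 0], -1]]'

```text
t: 4.08
eef_pos: [0.5343, 0.0564, 0.0298]
eef_rot: [-0.0, -0.151, 0.989, 0.0]
contact_force: [-0.0, -0.5, -0.6]
opening: 0.0003
gripper_force: 0.0
```

```bash
python3 - <<'E'
from h import *
s=robot.state();print(s)
E
```

```text
{'t': 4.0833, 'qpos': array([-0.04418367,  0.65432274, -0.15551273,  1.9086694 ,  0.1697177 ,
        0.59124207,  1.56418746]), 'qvel': array([-0.0134636 ,  0.00057428,  0.0098947 ,  0.00135549, -0.004955  ,
        0.0007448 , -0.00237244]), 'joint_torque': array([  0.1933397 , -40.88983297,  -1.28424335, -10.15275478,
         0.04763709,   0.0828568 ,   0.05907335]), 'eef_pos': array([0.53427063, 0.05636218, 0.02983595]), 'eef_rot': array([-5.53093768e-05, -1.50760488e-01,  9.88570315e-01,  6.01169122e-05]), 'contact_force': array([-0.01185298, -0.51889136, -0.56046183]), 'moment': array([0.03488326, 0.00514292, 0.04484019]), 'gripper_force': 0.0, 'opening': 0.0002989901179582972}
```

Emit:
play_rows --targets '[[[0, 0, 0], [0, 0, 0.12], -0.5], [[0, 0, 0], [-0.0, 0, 0.24], 0], [[0, 0, 0], [0, 0, 0.24], 0], [[0, 0, 0], [0, 0, 0.24], 0], [[0, 0, 0], [0, 0, 0.24], 0]]'

```text
t: 4.5
eef_pos: [0.5359, 0.057, 0.1522]
eef_rot: [0.003, -0.151, 0.988, -0.0]
contact_force: [-0.0, 0.2, -0.6]
opening: 0.0296
gripper_force: 0.0
```

```bash
python3 - <<'E'
from h import *
im,P=snap('wrist','w4');s=robot.state();print(s['t'],s['eef_pos'],s['opening'])
np.save('P4.npy',P,allow_pickle=True)
cv2.imwrite('pics/c4.png',im[:330])
E
```

```text
4.55 [0.53427133 0.05665364 0.15029259] 0.03341263999440451
```

View pics/c4.png

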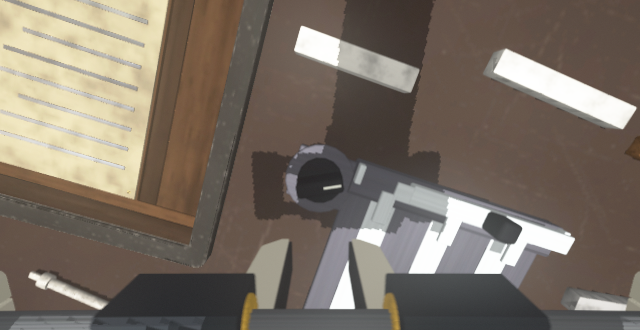

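```bash
python3 - <<'E'
from h import *
im=cv2.imread('pics/w3.png');im2=cv2.imread('pics/w4.png')
a=cv2.resize(im[160:260,272:372],(395,395),interpolation=cv2.INTER_CUBIC);b=cv2.resize(im2[130:230,272:372],(395,395),interpolation=cv2.INTER_CUBIC)
cv2.imwrite('pics/c5.png',np.clip(np.hstack([a,b]).astype(float)*1.8,0,255).astype(np.uint8))
E
```

```text
(no output)
```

View pics/c5.png

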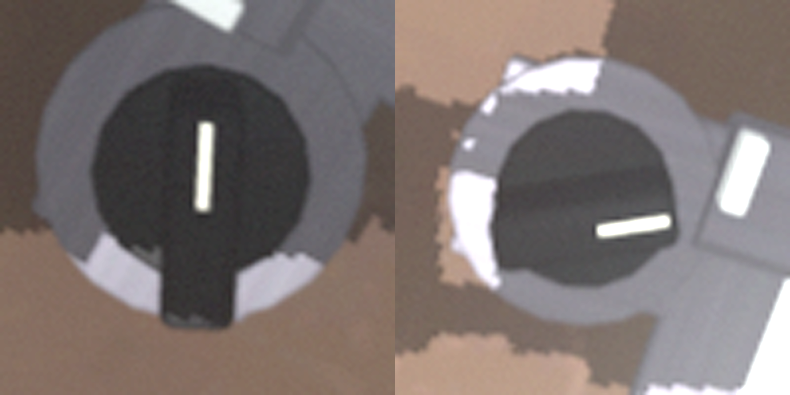

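```bash
python3 - <<'E'
from h import *
im,P=snap('scene','s5');e=robot.state()['eef_pos'];print(e)
for dz in(0,.019,.035): print(proj(P,e+[0,0,dz]))
u,v=proj(P,e).astype(int)
c=im[v-60:v+60,u-80:u+80].copy();cv2.circle(c,(80,60),1,(0,0,255),-1);q=proj(P,e+[0,0,.035]);cv2.circle(c,(int(q[0])-u+80,int(q[1])-v+60),1,(0,255,0),-1)
cv2.imwrite('pics/c6.png',cv2.resize(c,None,fx=5,fy=5,interpolation=cv2.INTER_CUBIC))
E
```

```text
[0.53335421 0.05650566 0.14913732]
[377.78911815 217.7843604 ]
[378.40749313 212.80456381]
[378.93855764 208.51547478]
```

View pics/c6.png

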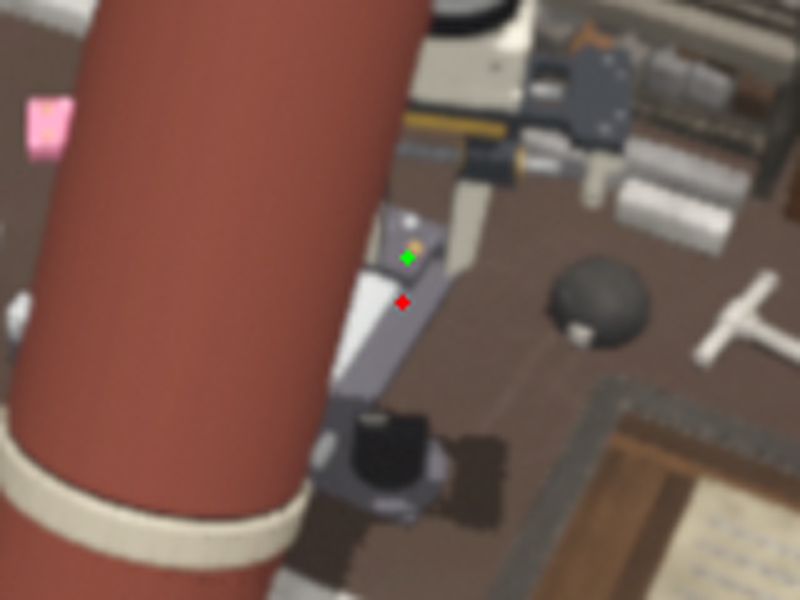

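Emit:
play_rows --targets '[[[0, 0, -0.15], [0, 0, 0], 0.1], [[0, 0, -0.3], [0, 0, 0], 0.1], [[0, 0, -0.45], [0, 0, 0], 0.1], [[0, 0, -0.6], [0, 0, 0], 0.1], [[0, 0, -0.75], [0, 0, 0], 0.1], [[0, 0, -0.9], [0, 0, 0], 0.1]]'

```text
t: 5.1
eef_pos: [0.5327, 0.0564, 0.1477]
eef_rot: [-0.002, 0.203, 0.979, -0.001]
contact_force: [0.5, 0.6, 0.6]
opening: 0.0512
gripper_force: 0.0
```

Emit:
play_rows --targets '[[[0, 0, -0.15], [0.002, 0.002, 0], 0], [[0, 0, -0.3], [0.002, 0.002, -0.04], 0], [[0, 0, -0.45], [0.002, 0.002, -0.1], 0], [[0, 0, -0.6], [0.002, 0.002, -0.15], 0], [[0, 0, -0.75], [0.002, 0.002, -0.2], 0], [[0, 0, -0.87], [0.002, 0.002, -0.24], 0], [[0, 0, -0.87], [0.002, 0.002, -0.27], 0], [[0, 0, -0.87], [0.002, 0.002, -0.3], 0]]'

```text
t: 5.77
eef_pos: [0.5329, 0.0574, -0.0032]
eef_rot: [-0.002, 0.516, 0.856, -0.002]
contact_force: [0.4, 0.9, -1.6]
opening: 0.0465
gripper_force: 0.0
```

Emit:
play_rows --targets '[[[0, 0, 0], [0, 0, 0], -1], [[0, 0, 0], [0, 0, 0], -1], [[0, 0, 0], [0, 0, 0], -1], [[0, 0, 0], [0, 0, 0], -1], [[0, 0, 0], [0, 0, 0], -1], [[0, 0, 0], [0, 0, 0], -1]]' --force 15

```text
t: 6.27
eef_pos: [0.5335, 0.0564, 0.0005]
eef_rot: [-0.001, 0.516, 0.856, -0.001]
contact_force: [-4.2, -1.8, 4.0]
opening: 0.0137
gripper_force: 14.9
```

Emit:
play_rows --targets '[[[0, 0, 0.14], [0.001, 0.001, 0], -1], [[0, 0, 0.28], [0.001, 0.001, 0], -1], [[0, 0, 0.42], [0.001, 0.001, 0], -1], [[0, 0, 0.56], [0.001, 0.001, 0], -1], [[0, 0, 0.7], [0.001, 0.001, 0], -1], [[0, 0, 0.84], [0.001, 0.001, 0], -1], [[0, 0, 0.98], [0.001, 0.001, 0], -1]]'

```text
t: 6.85
eef_pos: [0.5331, 0.0559, 0.0005]
eef_rot: [-0.002, 0.155, 0.988, -0.002]
contact_force: [-5.4, -2.6, 6.1]
opening: 0.0134
gripper_force: 14.9
```

Emit:
play_rows --targets '[[[0, 0, 0.14], [0, 0, 0], -1], [[0, 0, 0.28], [0, 0, 0], -1], [[0, 0, 0.42], [0, 0, 0], -1], [[0, 0, 0.56], [0, 0, 0], -1], [[0, 0, 0.7], [0, 0, 0], -1], [[0, 0, 0.82], [0, 0, 0], -1], [[0, 0, 0.82], [0, 0, 0], -1]]'

```text
t: 7.43
eef_pos: [0.5343, 0.0557, 0.0002]
eef_rot: [-0.002, -0.162, 0.987, -0.001]
contact_force: [-3.5, -3.6, 3.8]
opening: 0.0185
gripper_force: 19.6
```

```bash
python3 - <<'E'
from h import *
s=robot.state();print({k:np.round(s[k],4) for k in('t','qpos','eef_pos','eef_rot','moment','contact_force','opening')})
E
```

```text
{'t': np.float64(7.4333), 'qpos': array([ 0.0069,  0.7107, -0.2361,  1.9212,  0.301 ,  0.5472,  1.4634]), 'eef_pos': array([5.343e-01, 5.570e-02, 2.000e-04]), 'eef_rot': array([-1.700e-03, -1.621e-01,  9.868e-01, -8.000e-04]), 'moment': array([-0.6798,  0.8245, -0.5521]), 'contact_force': array([-3.4795, -3.6044,  3.8238]), 'opening': np.float64(0.0185)}
```

Emit:
play_rows --targets '[[[0, 0, -0.1], [0, 0, 0], 0], [[0, 0, -0.1], [0, 0, 0], 0], [[0, 0, -0.1], [0, 0, 0], 0], [[0, 0, -0.1], [0, 0, 0.08], 0], [[0, 0, -0.1], [0, 0, 0.16], 0], [[0, 0, -0.2], [0, 0, 0.24], 0], [[0, 0, -0.3], [-0.01, 0.06, 0.24], 0], [[0, 0, -0.43], [-0.02, 0.14, 0.24], 0]]'

```text
t: 8.1
eef_pos: [0.5295, 0.1249, 0.1229]
eef_rot: [0.004, 0.01, 1.0, -0.0]
contact_force: [1.4, -0.2, -1.0]
opening: 0.0462
gripper_force: 0.0
```

Emit:
play_rows --targets '[[[0, 0, 0], [-0.01, 0.08, 0], 0], [[0, 0, 0], [-0.01, 0.16, 0], 0], [[0, 0, 0], [-0.01, 0.18, 0], 0], [[0, 0, 0], [-0.01, 0.18, 0], 0], [[0, 0, 0], [-0.01, 0.18, 0], 0], [[0, 0, 0], [-0.01, 0.18, 0], 0]]'

```text
t: 8.6
eef_pos: [0.5213, 0.2154, 0.1196]
eef_rot: [0.0, 0.005, 1.0, -0.001]
contact_force: [1.2, -0.2, 0.1]
opening: 0.0462
gripper_force: 0.0
```

```bash
python3 - <<'E'
from h import *
im,P=snap('wrist','w6');s=robot.state();print(s['t'],s['eef_pos'],s['eef_rot'].round(3),s['qvel'].round(3))
np.save('P6.npy',P,allow_pickle=True)
cv2.imwrite('pics/c7.png',im[:330])
g=cv2.cvtColor(im,cv2.COLOR_BGR2GRAY);m=(g<45).astype(np.uint8);m[235:]=0
for c in cv2.findContours(m,cv2.RETR_EXTERNAL,cv2.CHAIN_APPROX_NONE)[0]:
    if cv2.contourArea(c)>60: (u,v),wh,a=cv2.minAreaRect(c);print((u,v),wh,a,pt(P,(u,v),.074).round(4))
E
```

```text
8.65 [0.52143769 0.21512115 0.11963657] [ 0.     0.006  1.    -0.001] [ 0.007 -0.001 -0.002 -0.001 -0.005 -0.001 -0.003]
(323.5, 191.5) (9.0, 21.0) 90.0 [0.5081 0.2197 0.074 ]
(136.6560516357422, 209.0144500732422) (50.40695571899414, 53.90427780151367) 81.25383758544922 [0.5197 0.0844 0.074 ]
(331.68963623046875, 104.33099365234375) (318.0989990234375, 109.6838150024414) 47.74495315551758 [0.4479 0.2257 0.074 ]
(25.662220001220703, 118.14793395996094) (241.761474609375, 17.810531616210938) 76.6512680053711 [0.4555 0.0213 0.074 ]
```

View pics/c7.png

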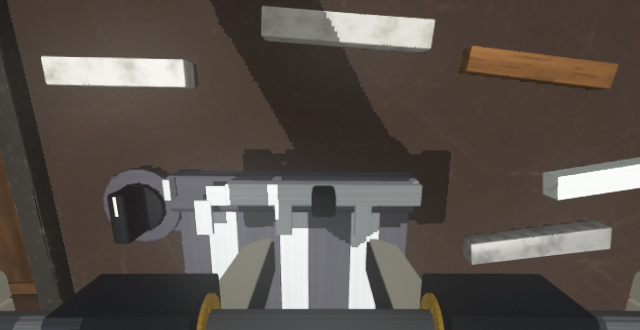

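Emit:
play_rows --targets '[[[0, 0, 0], [-0.003, 0.005, -0.07], 0], [[0, 0, 0], [-0.003, 0.005, -0.15], 0], [[0, 0, 0], [-0.003, 0.005, -0.2], 0], [[0, 0, 0], [-0.003, 0.005, -0.2], 0], [[0, 0, 0], [-0.003, 0.005, -0.2], -1], [[0, 0, 0], [-0.003, 0.005, -0.2], -1], [[0, 0, 0], [-0.003, 0.005, -0.2], -1], [[0, 0, 0], [-0.003, 0.005, -0.2], -1]]' --force 15

```text
t: 9.32
eef_pos: [0.5208, 0.221, 0.0218]
eef_rot: [0.002, 0.004, 1.0, 0.001]
contact_force: [0.5, 0.1, 0.4]
opening: 0.0245
gripper_force: 0.0
```

Emit:
play_rows --targets '[[[0, 0, 0], [0, 0, 0], -1], [[0, 0, 0], [0, 0, 0], -1], [[0, 0, 0], [0, -0.02, 0], -1], [[0, 0, 0], [0, -0.04, 0], -1], [[0, 0, 0], [-0.001, -0.06, 0], -1], [[0, 0, 0], [-0.001, -0.074, 0], -1], [[0, 0, 0], [-0.001, -0.074, 0], -1], [[0, 0, 0], [-0.001, -0.074, 0], -1]]'

```text
t: 9.98
eef_pos: [0.5203, 0.1913, 0.0214]
eef_rot: [0.003, 0.002, 1.0, 0.006]
contact_force: [1.0, 9.5, 2.1]
opening: 0.0181
gripper_force: 15.0
```

Emit:
play_rows --targets '[[[0, 0, 0], [0, -0.008, 0], -1], [[0, 0, 0], [0, -0.008, 0], -1], [[0, 0, 0], [0, -0.008, 0], -1]]'

```text
t: 10.23
eef_pos: [0.5204, 0.1915, 0.0214]
eef_rot: [0.004, 0.001, 1.0, 0.008]
contact_force: [0.9, 14.3, -0.6]
opening: 0.0179
gripper_force: 15.0
```

Emit:
play_rows --targets '[[[0, 0, 0], [0, 0.012, 0], 0], [[0, 0, 0], [0, 0.012, 0], 0], [[0, 0, 0], [0, 0.012, 0], 0], [[0, 0, 0], [0, 0.012, 0.08], 0], [[0, 0, 0], [0, 0.012, 0.16], 0.4], [[0, 0, 0], [0.02, 0.012, 0.24], 0.4], [[0, 0, -0.16], [0.02, -0.05, 0.28], 0.4], [[0, 0, -0.32], [0.0, -0.12, 0.28], 0.4]]'

```text
t: 10.9
eef_pos: [0.5238, 0.1208, 0.1648]
eef_rot: [0.006, 0.131, 0.991, 0.003]
contact_force: [0.9, -1.6, -0.2]
opening: 0.0636
gripper_force: 0.0
```

Emit:
play_rows --targets '[[[0, 0, -0.15], [0.05, 0, 0.08], 0.4], [[0, 0, -0.3], [0.1, 0, 0.14], 0.4], [[0, 0, -0.45], [0.15, -0.02, 0.17], 0.4], [[0, 0, -0.6], [0.15, -0.02, 0.17], 0.4], [[0, 0, -0.75], [0.15, -0.02, 0.17], 0.4], [[0, 0, -0.9], [0.15, -0.02, 0.17], 0.4]]'

```text
t: 11.4
eef_pos: [0.5935, 0.107, 0.2444]
eef_rot: [-0.0, 0.468, 0.884, -0.001]
contact_force: [-0.1, 0.6, 0.3]
opening: 0.0653
gripper_force: 0.0
```

Emit:
play_rows --targets '[[[0, 0, -0.15], [0, 0, 0], 0.4], [[0, 0, -0.3], [0, 0, 0], 0.4], [[0, 0, -0.45], [0, 0, 0], 0.4], [[0, 0, -0.6], [0, 0, 0], 0.4], [[0, 0, -0.72], [0, 0, 0], 0.4], [[0, 0, -0.72], [0, 0, 0], 0.4], [[0, 0, -0.72], [0, 0, 0], 0.4], [[0, 0, -0.72], [0, 0, 0], 0.4]]'

```text
t: 12.07
eef_pos: [0.5934, 0.1086, 0.2445]
eef_rot: [-0.0, 0.692, 0.721, -0.001]
contact_force: [0.8, -0.6, -0.2]
opening: 0.0651
gripper_force: 0.0
```

```bash
python3 - <<'E'
from h import *
im,P=snap('wrist','w7');s=robot.state();print(s['t'],s['eef_pos'],s['eef_rot'].round(3),s['qvel'].round(3))
np.save('P7.npy',P,allow_pickle=True)
cv2.imwrite('pics/c8.png',cv2.resize(im[:260,100:570],None,fx=1.7,fy=1.7,interpolation=cv2.INTER_CUBIC))
E
```

```text
12.1167 [0.59352732 0.10886251 0.24464533] [-0.     0.693  0.721 -0.   ] [-0.002  0.    -0.005 -0.004 -0.003 -0.002 -0.008]
```

View pics/c8.png

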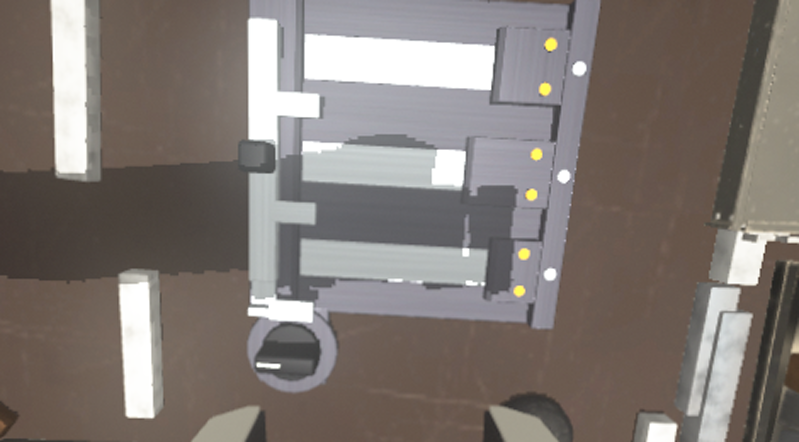

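```bash
python3 - <<'E'
from h import *
P=np.load('P7.npy',allow_pickle=True).item()
f=lambda u,v,z:pt(P,(100+u/1.7-.2,v/1.7-.2),z)[:2]
im=cv2.imread('pics/w7.png');h=cv2.cvtColor(im,cv2.COLOR_BGR2HSV)
dots=[f(579.5,69,.024),f(563.5,177,.024),f(550,274,.024)]
print(np.round(dots,4))
fr=[(f(499,28,.024)+f(494,101,.024))/2,(f(469,138,.024)+f(464,205,.024))/2,(f(488,240,.024)+f(485,298,.024))/2]
print('fronts',np.round(fr,4))
y=dots[0]-dots[2];print('spacing',np.linalg.norm(y)/2);y/=np.linalg.norm(y);x=np.array([y[1],-y[0]]);print('yaw',np.degrees(np.arctan2(x[1],x[0])))
print('lane centre near', f(303,60.5,.010),f(301,163,.010),f(300,258,.010), 'far', f(493,69,.010),f(464,170,.010),f(487,264.5,.010))
L=[.0445,.0575,.0345]
fi=np.mean([ (fr[i]+L[i]*x)@x for i in range(3)]); 
for i,(n,b) in enumerate((('row3',.06275),('row2',.05625),('row1',.06775))):
    yy=np.mean([d@y for d in dots])+(1-i)*.066
    p=x*(fi-.170+b)+y*yy; print(n,'bar centre',p.round(4), 'far inner each',round((fr[i]+L[i]*x)@x,4))
print('a corners',[f(*q,.023).round(4) for q in((121,277),(152,275),(128,417),(160,413))])
E
```

```text
[[0.7195 0.2553]
 [0.718  0.1889]
 [0.717  0.1232]]
fronts [[0.6662 0.2557]
 [0.6526 0.1896]
 [0.6721 0.1247]]
spacing 0.06607368616585023
yaw -1.1006653027965307
lane centre near [0.54063188 0.25583162] [0.53964378 0.19116655] [0.53932841 0.12550222] far [0.66666138 0.25568291] [0.65280854 0.19107932] [0.67484711 0.12625945]
row3 bar centre [0.6032 0.2574] far inner each 0.7057
row2 bar centre [0.5954 0.1915] far inner each 0.7063
row1 bar centre [0.6056 0.1253] far inner each 0.7041
a corners [array([0.415 , 0.1086]), array([0.4368, 0.1109]), array([0.4126, 0.0022]), array([0.4366, 0.0064])]
```

Emit:
play_rows --targets '[[[0, 0, -0.07], [-0.08, -0.03, -0.05], 0.1], [[0, 0, -0.07], [-0.16, -0.06, -0.1], 0.1], [[0, 0, -0.07], [-0.24, -0.08, -0.17], 0.1], [[0, 0, -0.07], [-0.3, -0.1, -0.23], 0.1], [[0, 0, -0.07], [-0.338, -0.104, -0.26], 0.1], [[0, 0, -0.07], [-0.338, -0.104, -0.26], 0.1], [[0, 0, -0.07], [-0.338, -0.104, -0.26], 0.1], [[0, 0, -0.07], [-0.338, -0.104, -0.26], 0.1]]'

```text
t: 12.78
eef_pos: [0.4257, 0.0576, 0.1153]
eef_rot: [0.0, 0.712, 0.702, 0.001]
contact_force: [1.0, 0.7, 0.8]
opening: 0.0511
gripper_force: 0.0
```

```bash
cat >> h.py <<'E'
def bar(ztop,name,near,oak=False,thr=None):
    """bar tops in the wrist view: bright low-saturation blob nearest to xy; returns centre, length, width, angle (deg)"""
    im,P=snap('wrist',name);s=robot.state();np.save('P_'+name,P,allow_pickle=True)
    h=cv2.cvtColor(im,cv2.COLOR_BGR2HSV)
    m=(h[...,1]<60)&(h[...,2]>(thr or 110)); m[262:]=0
    m=cv2.morphologyEx(m.astype(np.uint8),cv2.MORPH_OPEN,np.ones((3,3)))
    print('eef',s['t'],s['eef_pos'].round(4),s['eef_rot'].round(3),'qv',abs(s['qvel']).max().round(3))
    for c in cv2.findContours(m,cv2.RETR_EXTERNAL,cv2.CHAIN_APPROX_NONE)[0]:
        if cv2.contourArea(c)<150: continue
        w=np.array([pt(P,p,ztop)[:2] for p in c[:,0]],np.float32)
        (x,y),_,_=r=cv2.minAreaRect(w)
        if np.hypot(x-near[0],y-near[1])>.06: continue
        b=cv2.boxPoints(r);e=[b[1]-b[0],b[2]-b[1]];L=[np.linalg.norm(k) for k in e];a=e[int(np.argmax(L))]
        print('bar',np.round((x,y),4),'L',np.round(sorted(L),4),'ang',round(np.degrees(np.arctan2(a[1],a[0]))%180,2))
    return im
E
python3 - <<'E'
from h import *
im=bar(.023,'b_a',(.423,.056)); cv2.imwrite('pics/c9.png',im)
E
```

```text
eef 12.8333 [0.4273 0.058  0.1158] [0.001 0.712 0.702 0.002] qv 0.031
bar [0.4231 0.0563] L [0.0211 0.109 ] ang 88.46
```

View pics/c9.png

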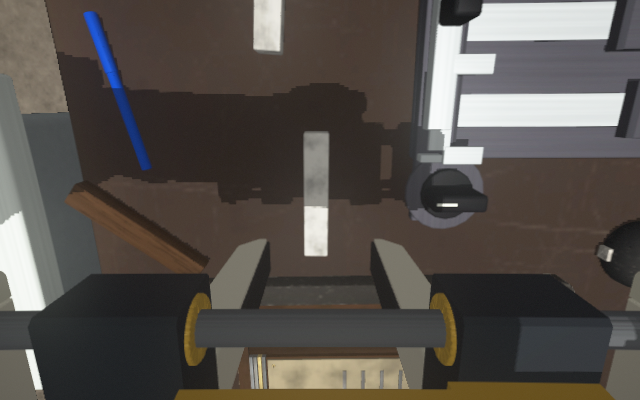

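Emit:
play_rows --targets '[[[0, 0, -0.02], [-0.007, -0.003, -0.08], 0.1], [[0, 0, -0.02], [-0.007, -0.003, -0.16], 0.1], [[0, 0, -0.02], [-0.007, -0.003, -0.22], 0.1], [[0, 0, -0.02], [-0.007, -0.003, -0.25], 0.1], [[0, 0, -0.02], [-0.007, -0.003, -0.262], 0.1], [[0, 0, -0.02], [-0.007, -0.003, -0.27], 0.1], [[0, 0, -0.02], [-0.007, -0.003, -0.27], 0.1]]'

```text
t: 13.42
eef_pos: [0.4232, 0.0564, -0.02]
eef_rot: [0.001, 0.718, 0.696, 0.001]
contact_force: [0.1, -0.7, 0.9]
opening: 0.0512
gripper_force: 0.0
```

Emit:
play_rows --targets '[[[0, 0, 0], [0, 0, 0], -1], [[0, 0, 0], [0, 0, 0], -1], [[0, 0, 0], [0, 0, 0], -1], [[0, 0, 0], [0, 0, 0], -1], [[0, 0, 0], [0, 0, 0], -1], [[0, 0, 0], [0, 0, 0], -1], [[0, 0, 0], [0, 0, 0], -1]]' --force 30

```text
t: 14.0
eef_pos: [0.4217, 0.0562, -0.0197]
eef_rot: [0.0, 0.718, 0.696, 0.0]
contact_force: [-0.3, 0.8, 6.4]
opening: 0.0208
gripper_force: 30.0
```

Emit:
play_rows --targets '[[[0, 0, 0], [0, 0, 0.04], -1], [[0, 0, 0], [0, 0, 0.1], -1], [[0, 0, 0.1], [0, 0, 0.17], -1], [[0, 0, 0.24], [0.02, 0.02, 0.23], -1], [[0, 0, 0.38], [0.05, 0.05, 0.25], -1], [[0, 0, 0.52], [0.08, 0.08, 0.25], -1], [[0, 0, 0.66], [0.12, 0.11, 0.25], -1], [[0, 0, 0.8], [0.17, 0.14, 0.25], -1]]'

```text
t: 14.67
eef_pos: [0.5051, 0.1267, 0.1048]
eef_rot: [-0.001, 0.465, 0.885, -0.001]
contact_force: [0.3, -0.7, -1.6]
opening: 0.0205
gripper_force: 30.0
```

Emit:
play_rows --targets '[[[0, 0, 0.14], [0.04, 0.03, 0], -1], [[0, 0, 0.28], [0.08, 0.06, 0], -1], [[0, 0, 0.42], [0.12, 0.1, 0], -1], [[0, 0, 0.56], [0.16, 0.13, 0], -1], [[0, 0, 0.7], [0.175, 0.13, 0], -1], [[0, 0, 0.84], [0.175, 0.13, 0], -1], [[0, 0, 0.98], [0.175, 0.13, 0], -1], [[0, 0, 0.98], [0.175, 0.13, 0], -1]]'

```text
t: 15.33
eef_pos: [0.5929, 0.1903, 0.1035]
eef_rot: [-0.001, 0.101, 0.995, -0.001]
contact_force: [0.2, -0.2, -1.3]
opening: 0.0201
gripper_force: 30.0
```

Emit:
play_rows --targets '[[[0, 0, 0.14], [0, 0, 0], -1], [[0, 0, 0.236], [0, 0, 0], -1], [[0, 0, 0.236], [0, 0, 0], -1], [[0, 0, 0.236], [0, 0, 0], -1], [[0, 0, 0.236], [0, 0, 0], -1]]'

```text
t: 15.75
eef_pos: [0.5934, 0.191, 0.1046]
eef_rot: [-0.0, 0.01, 1.0, -0.0]
contact_force: [-0.3, 0.3, -1.4]
opening: 0.0206
gripper_force: 30.0
```

```bash
python3 - <<'E'
from h import *
s=robot.state();print({k:np.round(s[k],4) for k in('t','qpos','qvel','eef_pos','eef_rot','moment','contact_force','opening')})
E
```

```text
{'t': np.float64(15.75), 'qpos': array([-0.1801,  0.6688, -0.2808,  1.5947,  0.2195,  0.91  ,  1.011 ]), 'qvel': array([-0.0035, -0.0029, -0.0016, -0.0032,  0.0038,  0.0003,  0.0109]), 'eef_pos': array([0.5934, 0.191 , 0.1046]), 'eef_rot': array([-3.000e-04,  1.040e-02,  9.999e-01, -2.000e-04]), 'moment': array([-0.0127, -0.0662, -0.0067]), 'contact_force': array([-0.3166,  0.2685, -1.354 ]), 'opening': np.float64(0.0206)}
```

Emit:
play_rows --targets '[[[0, 0, 0], [0.001, 0.001, -0.08], -1], [[0, 0, 0], [0.001, 0.001, -0.16], -1], [[0, 0, 0], [0.001, 0.001, -0.19], -1], [[0, 0, 0], [0.001, 0.001, -0.205], -1], [[0, 0, 0], [0.001, 0.001, -0.215], -1], [[0, 0, 0], [0.001, 0.001, -0.225], -1], [[0, 0, 0], [0.001, 0.001, -0.228], -1], [[0, 0, 0], [0.001, 0.001, -0.228], -1]]'

```text
t: 16.42
eef_pos: [0.5948, 0.192, -0.0084]
eef_rot: [0.001, 0.009, 1.0, 0.0]
contact_force: [0.2, 0.3, -1.3]
opening: 0.0204
gripper_force: 30.0
```

Emit:
play_rows --targets '[[[0, 0, 0], [0, 0, -0.003], -1], [[0, 0, 0], [0, 0, -0.003], 0], [[0, 0, 0], [0, 0, -0.003], 0], [[0, 0, 0], [0, 0, -0.003], 0], [[0, 0, 0], [0, 0, 0.04], 0], [[0, 0, 0], [0, 0, 0.12], 0], [[0, 0, -0.1], [-0.02, 0, 0.2], 0], [[0, 0, -0.24], [-0.08, 0, 0.26], 0]]'

```text
t: 17.08
eef_pos: [0.5597, 0.1915, 0.1235]
eef_rot: [0.004, 0.107, 0.994, 0.002]
contact_force: [0.6, 0.4, 0.4]
opening: 0.0466
gripper_force: 0.0
```

Emit:
play_rows --targets '[[[0, 0, -0.14], [-0.08, 0.02, 0.0], 0], [[0, 0, -0.28], [-0.16, 0.04, 0], 0], [[0, 0, -0.42], [-0.24, 0.06, 0], 0], [[0, 0, -0.56], [-0.3, 0.08, 0], 0.1], [[0, 0, -0.7], [-0.32, 0.09, 0], 0.1], [[0, 0, -0.84], [-0.32, 0.09, 0], 0.1], [[0, 0, -0.98], [-0.32, 0.09, 0], 0.1], [[0, 0, -1], [-0.32, 0.09, 0], 0.1]]'

```text
t: 17.75
eef_pos: [0.3947, 0.2372, 0.1209]
eef_rot: [0.0, 0.476, 0.879, 0.001]
contact_force: [0.3, -0.2, 0.4]
opening: 0.051
gripper_force: 0.0
```

Emit:
play_rows --targets '[[[0, 0, -0.14], [0, 0, 0], 0.1], [[0, 0, -0.28], [0, 0, 0], 0.1], [[0, 0, -0.42], [0, 0, 0], 0.1], [[0, 0, -0.56], [0, 0, 0], 0.1], [[0, 0, -0.7], [0, 0, 0], 0.1], [[0, 0, -0.84], [0, 0, 0], 0.1], [[0, 0, -0.84], [0, 0, 0], 0.1], [[0, 0, -0.84], [0, 0, 0], 0.1]]'

```text
t: 18.42
eef_pos: [0.3949, 0.2367, 0.1204]
eef_rot: [0.0, 0.734, 0.68, 0.0]
contact_force: [0.3, 0.3, -0.1]
opening: 0.0509
gripper_force: 0.0
```

```bash
python3 - <<'E'
from h import *
im=bar(.022,'b_d',(.392,.237))
E
```

```text
eef 18.4667 [0.3949 0.2367 0.1204] [-0.     0.734  0.679  0.   ] qv 0.012
bar [0.3922 0.2391] L [0.0213 0.1316] ang 84.89
```

Emit:
play_rows --targets '[[[0, 0, -0.015], [-0.005, 0.005, -0.08], 0.1], [[0, 0, -0.015], [-0.005, 0.005, -0.16], 0.1], [[0, 0, -0.015], [-0.005, 0.005, -0.22], 0.1], [[0, 0, -0.015], [-0.005, 0.005, -0.26], 0.1], [[0, 0, -0.015], [-0.005, 0.005, -0.275], 0.1], [[0, 0, -0.015], [-0.005, 0.005, -0.28], 0.1], [[0, 0, -0.015], [-0.005, 0.005, -0.28], 0.1]]'

```text
t: 19.05
eef_pos: [0.3927, 0.2392, -0.0196]
eef_rot: [-0.0, 0.739, 0.674, 0.0]
contact_force: [-0.8, -0.3, 0.4]
opening: 0.051
gripper_force: 0.0
```

Emit:
play_rows --targets '[[[0, 0, 0], [0, 0, 0], -1], [[0, 0, 0], [0, 0, 0], -1], [[0, 0, 0], [0, 0, 0], -1], [[0, 0, 0], [0, 0, 0], -1], [[0, 0, 0], [0, 0, 0], -1], [[0, 0, 0], [0, 0, 0], -1], [[0, 0, 0], [0, 0, 0], -1]]' --force 30

```text
t: 19.63
eef_pos: [0.3921, 0.2394, -0.0192]
eef_rot: [-0.0, 0.739, 0.674, 0.0]
contact_force: [-1.2, -0.5, 6.1]
opening: 0.0205
gripper_force: 30.0
```

Emit:
play_rows --targets '[[[0, 0, 0], [0, 0, 0.04], -1], [[0, 0, 0], [0, 0, 0.1], -1], [[0, 0, 0.1], [0, 0, 0.17], -1], [[0, 0, 0.24], [0.03, -0.02, 0.23], -1], [[0, 0, 0.38], [0.07, -0.04, 0.25], -1], [[0, 0, 0.52], [0.12, -0.06, 0.25], -1], [[0, 0, 0.66], [0.18, -0.09, 0.25], -1], [[0, 0, 0.8], [0.24, -0.12, 0.25], -1]]'

```text
t: 20.3
eef_pos: [0.5125, 0.1787, 0.1052]
eef_rot: [-0.0, 0.492, 0.871, -0.0]
contact_force: [1.0, 0.5, -2.8]
opening: 0.0207
gripper_force: 30.0
```

Emit:
play_rows --targets '[[[0, 0, 0.14], [0.06, -0.03, 0], -1], [[0, 0, 0.28], [0.12, -0.06, 0], -1], [[0, 0, 0.42], [0.17, -0.09, 0], -1], [[0, 0, 0.56], [0.185, -0.108, 0], -1], [[0, 0, 0.7], [0.185, -0.108, 0], -1], [[0, 0, 0.84], [0.185, -0.108, 0], -1], [[0, 0, 0.98], [0.185, -0.108, 0], -1], [[0, 0, 1], [0.185, -0.108, 0], -1]]'

```text
t: 20.97
eef_pos: [0.6038, 0.1242, 0.1039]
eef_rot: [-0.001, 0.124, 0.992, -0.001]
contact_force: [-0.2, 0.4, -2.9]
opening: 0.0207
gripper_force: 30.0
```

Emit:
play_rows --targets '[[[0, 0, 0.14], [0, 0, 0], -1], [[0, 0, 0.28], [0, 0, 0], -1], [[0, 0, 0.29], [0, 0, 0], -1], [[0, 0, 0.29], [0, 0, 0], -1], [[0, 0, 0.29], [0, 0, 0], -1], [[0, 0, 0.29], [0, 0, 0], -1]]'

```text
t: 21.47
eef_pos: [0.6046, 0.1251, 0.1051]
eef_rot: [-0.0, 0.012, 1.0, -0.0]
contact_force: [1.0, 0.5, -2.4]
opening: 0.0204
gripper_force: 30.0
```

Emit:
play_rows --targets '[[[0, 0, 0.005], [0, 0.001, -0.08], -1], [[0, 0, 0.005], [0, 0.001, -0.16], -1], [[0, 0, 0.005], [0, 0.001, -0.19], -1], [[0, 0, 0.005], [0, 0.001, -0.205], -1], [[0, 0, 0.005], [0, 0.001, -0.215], -1], [[0, 0, 0.005], [0, 0.001, -0.225], -1], [[0, 0, 0.005], [0, 0.001, -0.229], -1], [[0, 0, 0.005], [0, 0.001, -0.229], -1]]'

```text
t: 22.13
eef_pos: [0.6056, 0.126, -0.0084]
eef_rot: [0.001, 0.009, 1.0, 0.0]
contact_force: [-0.2, 0.6, -3.1]
opening: 0.0207
gripper_force: 30.0
```

Emit:
play_rows --targets '[[[0, 0, 0], [0, 0, -0.002], -1], [[0, 0, 0], [0, 0, -0.002], 0], [[0, 0, 0], [0, 0, -0.002], 0], [[0, 0, 0], [0, 0, -0.002], 0], [[0, 0, 0], [0, 0, 0.04], 0], [[0, 0, 0], [0, 0, 0.12], 0], [[0, 0, -0.1], [0, 0, 0.2], 0], [[0, 0, -0.24], [0, 0.04, 0.26], 0]]'

```text
t: 22.8
eef_pos: [0.6071, 0.1399, 0.1241]
eef_rot: [0.002, 0.109, 0.994, -0.001]
contact_force: [1.3, -0.3, -0.3]
opening: 0.0464
gripper_force: 0.0
```

Emit:
play_rows --targets '[[[0, 0, -0.14], [-0.01, 0.08, 0.0], 0], [[0, 0, -0.28], [-0.02, 0.16, 0], 0], [[0, 0, -0.42], [-0.03, 0.24, 0], 0], [[0, 0, -0.56], [-0.04, 0.32, 0], 0.1], [[0, 0, -0.7], [-0.05, 0.4, 0], 0.1], [[0, 0, -0.84], [-0.065, 0.48, 0], 0.1], [[0, 0, -0.98], [-0.068, 0.53, 0], 0.1], [[0, 0, -1], [-0.068, 0.53, 0], 0.1]]'

```text
t: 23.47
eef_pos: [0.5661, 0.4213, 0.1209]
eef_rot: [-0.003, 0.472, 0.881, 0.003]
contact_force: [-0.5, 0.3, -0.5]
opening: 0.051
gripper_force: 0.0
```

Emit:
play_rows --targets '[[[0, 0, -0.14], [0, 0, 0], 0.1], [[0, 0, -0.28], [0, 0, 0], 0.1], [[0, 0, -0.42], [0, 0, 0], 0.1], [[0, 0, -0.56], [0, 0, 0], 0.1], [[0, 0, -0.62], [0, 0, 0], 0.1], [[0, 0, -0.62], [0, 0, 0], 0.1], [[0, 0, -0.62], [0, 0, 0], 0.1], [[0, 0, -0.62], [0, 0, 0], 0.1]]'

```text
t: 24.13
eef_pos: [0.571, 0.4103, 0.121]
eef_rot: [0.0, 0.673, 0.739, 0.0]
contact_force: [-0.3, 0.4, 1.2]
opening: 0.0509
gripper_force: 0.0
```

```bash
python3 - <<'E'
from h import *
im=bar(.022,'b_c',(.572,.411))
cv2.imwrite('pics/c10.png',im)
E
```

```text
eef 24.1833 [0.571  0.4104 0.121 ] [-0.     0.674  0.739  0.   ] qv 0.004
bar [0.5775 0.3837] L [0.021  0.0602] ang 97.32
bar [0.5696 0.4482] L [0.0193 0.0516] ang 97.74
```

View pics/c10.png

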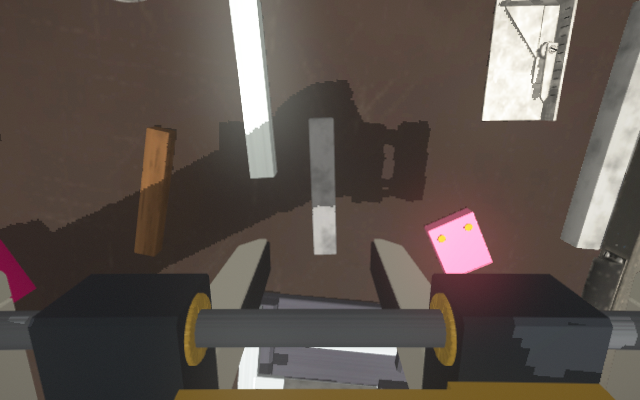

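```bash
python3 - <<'E'
from h import *
P=np.load('P_b_c.npy',allow_pickle=True).item();im=cv2.imread('pics/c10.png')
h=cv2.cvtColor(im,cv2.COLOR_BGR2HSV);m=((h[...,1]<60)&(h[...,2]>80)).astype(np.uint8);m[262:]=0
m=cv2.morphologyEx(m,cv2.MORPH_OPEN,np.ones((3,3)))
for c in cv2.findContours(m,cv2.RETR_EXTERNAL,cv2.CHAIN_APPROX_NONE)[0]:
    if cv2.contourArea(c)<200:continue
    w=np.array([pt(P,p,.022)[:2] for p in c[:,0]],np.float32);r=cv2.minAreaRect(w)
    if np.hypot(r[0][0]-.572,r[0][1]-.41)<.05: print(r)
E
```

```text
((0.5739873647689819, 0.41418150067329407), (0.02236587554216385, 0.1226644441485405), 6.808313369750977)
```

Emit:
play_rows --targets '[[[0, 0, 0.033], [0.006, 0.0076, -0.02], -0.27], [[0, 0, 0.033], [0.006, 0.0076, -0.08], -0.27], [[0, 0, 0.033], [0.006, 0.0076, -0.14], -0.27], [[0, 0, 0.033], [0.006, 0.0076, -0.2], -0.27], [[0, 0, 0.033], [0.006, 0.0076, -0.25], -0.27], [[0, 0, 0.033], [0.006, 0.0076, -0.275], -0.27], [[0, 0, 0.033], [0.006, 0.0076, -0.281], -0.27], [[0, 0, 0.033], [0.006, 0.0076, -0.281], -0.27]]'

```text
t: 24.85
eef_pos: [0.5736, 0.4143, -0.0206]
eef_rot: [-0.0, 0.664, 0.748, -0.001]
contact_force: [0.3, 0.2, -0.2]
opening: 0.0341
gripper_force: 0.0
```

Emit:
play_rows --targets '[[[0, 0, 0], [0, 0, 0], -1], [[0, 0, 0], [0, 0, 0], -1], [[0, 0, 0], [0, 0, 0], -1], [[0, 0, 0], [0, 0, 0], -1], [[0, 0, 0], [0, 0, 0], -1], [[0, 0, 0], [0, 0, 0], -1]]' --force 30

```text
t: 25.35
eef_pos: [0.5744, 0.4153, -0.0177]
eef_rot: [-0.0, 0.664, 0.748, 0.001]
contact_force: [-1.3, -1.2, 5.4]
opening: 0.0202
gripper_force: 30.0
```

Emit:
play_rows --targets '[[[0, 0, 0], [0, 0, 0.04], -1], [[0, 0, 0], [0, 0, 0.1], -1], [[0, 0, 0.1], [0, 0, 0.17], -1], [[0, 0, 0.24], [0.0, -0.02, 0.23], -1], [[0, 0, 0.38], [0.01, -0.06, 0.245], -1], [[0, 0, 0.52], [0.02, -0.1, 0.245], -1], [[0, 0, 0.66], [0.03, -0.15, 0.245], -1], [[0, 0, 0.8], [0.04, -0.2, 0.245], -1]]'

```text
t: 26.02
eef_pos: [0.5938, 0.3135, 0.1028]
eef_rot: [0.0, 0.398, 0.917, -0.0]
contact_force: [0.3, -0.3, -1.6]
opening: 0.0208
gripper_force: 30.0
```

Emit:
play_rows --targets '[[[0, 0, 0.14], [0.01, -0.05, 0], -1], [[0, 0, 0.28], [0.013, -0.1, 0], -1], [[0, 0, 0.42], [0.013, -0.116, 0], -1], [[0, 0, 0.56], [0.013, -0.116, 0], -1], [[0, 0, 0.7], [0.013, -0.116, 0], -1], [[0, 0, 0.84], [0.013, -0.116, 0], -1], [[0, 0, 0.98], [0.013, -0.116, 0], -1], [[0, 0, 1], [0.013, -0.116, 0], -1]]'

```text
t: 26.68
eef_pos: [0.6003, 0.2555, 0.1023]
eef_rot: [-0.0, 0.019, 1.0, -0.0]
contact_force: [-0.6, 0.4, -2.7]
opening: 0.0204
gripper_force: 30.0
```

Emit:
play_rows --targets '[[[0, 0, 0.02], [0, 0, 0], -1], [[0, 0, 0.024], [0, 0, 0], -1], [[0, 0, 0.024], [0, 0, 0], -1], [[0, 0, 0.024], [0, 0, 0], -1]]'

```text
t: 27.02
eef_pos: [0.6003, 0.2565, 0.1027]
eef_rot: [0.0, 0.011, 1.0, -0.0]
contact_force: [-0.3, -0.4, -2.4]
opening: 0.0203
gripper_force: 30.0
```

```bash
python3 - <<'E'
from h import *
im,P=snap('wrist','w8');np.save('P8.npy',P,allow_pickle=True);s=robot.state();print(s['eef_pos'],s['eef_rot'])
cv2.imwrite('pics/c11.png',im)
E
```

```text
[0.60026455 0.2565307  0.10281348] [ 4.39208430e-05  1.04773958e-02  9.99945103e-01 -1.12601131e-04]
```

View pics/c11.png

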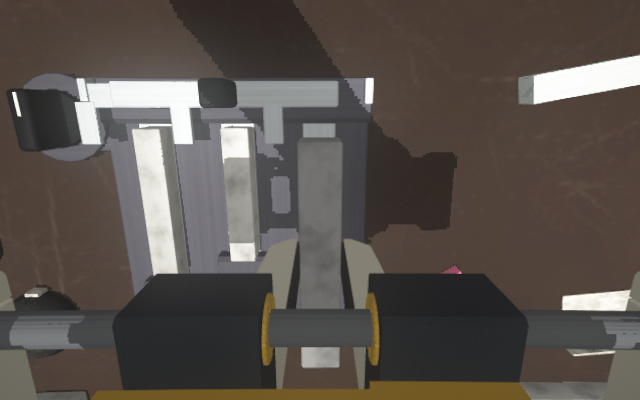

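```bash
python3 - <<'E'
from h import *
P=np.load('P8.npy',allow_pickle=True).item()
print('c near',pt(P,(320,139),.1427),'far',pt(P,(320,366),.1427))
for n,p in(('a near top',(237.5,127)),('d near top',(154.5,128)),('a far',(242,261))): print(n,pt(P,p,.032))
print('wall inner edge?',pt(P,(237,119),.024))
E
```

```text
c near [0.54139503 0.25935886 0.1427    ] far [0.66263011 0.25672616 0.1427    ]
a near top [0.54201356 0.19748919 0.032     ]
d near top [0.54162154 0.13555958 0.032     ]
a far [0.65161738 0.19191331 0.032     ]
wall inner edge? [0.53648424 0.1958     0.024     ]
```

Emit:
play_rows --targets '[[[0, 0, 0], [0.002, 0.001, -0.08], -1], [[0, 0, 0], [0.002, 0.001, -0.16], -1], [[0, 0, 0], [0.002, 0.001, -0.185], -1], [[0, 0, 0], [0.002, 0.001, -0.2], -1], [[0, 0, 0], [0.002, 0.001, -0.21], -1], [[0, 0, 0], [0.002, 0.001, -0.217], -1], [[0, 0, 0], [0.002, 0.001, -0.22], -1], [[0, 0, 0], [0.002, 0.001, -0.22], -1]]'

```text
t: 27.73
eef_pos: [0.6019, 0.2576, -0.006]
eef_rot: [0.001, 0.01, 1.0, 0.001]
contact_force: [-1.3, -0.1, -1.8]
opening: 0.0205
gripper_force: 30.0
```

Emit:
play_rows --targets '[[[0, 0, 0], [0, 0, -0.003], -1], [[0, 0, 0], [0, 0, -0.003], 0], [[0, 0, 0], [0, 0, -0.003], 0], [[0, 0, 0], [0, 0, -0.003], 0], [[0, 0, 0], [0, 0, 0.04], 0], [[0, 0, 0], [0, 0, 0.12], 0], [[0, 0, 0], [0.05, -0.02, 0.2], 0], [[0, 0, 0], [0.1, -0.06, 0.28], 0]]'

```text
t: 28.4
eef_pos: [0.6431, 0.2365, 0.1233]
eef_rot: [0.001, 0.007, 1.0, 0.002]
contact_force: [1.0, 1.2, -0.3]
opening: 0.0462
gripper_force: 0.0
```

Emit:
play_rows --targets '[[[0, 0, 0], [0.05, -0.05, 0.04], 0], [[0, 0, 0], [0.06, -0.07, 0.08], 0], [[0, 0, 0], [0.06, -0.07, 0.08], 0], [[0, 0, 0], [0.06, -0.07, 0.08], 0], [[0, 0, 0], [0.06, -0.07, 0.08], 0], [[0, 0, 0], [0.06, -0.07, 0.08], 0]]'

```text
t: 28.9
eef_pos: [0.6711, 0.1999, 0.1584]
eef_rot: [-0.002, 0.008, 1.0, 0.0]
contact_force: [0.2, 0.4, -0.1]
opening: 0.0464
gripper_force: 0.0
```

```bash
python3 - <<'E'
from h import *
im,P=snap('wrist','w9');np.save('P9.npy',P,allow_pickle=True);s=robot.state();print(s['eef_pos'],s['eef_rot'],abs(s['qvel']).max())
cv2.imwrite('pics/c12.png',cv2.resize(im[30:250,170:490],None,fx=2.5,fy=2.5,interpolation=cv2.INTER_CUBIC))
E
```

```text
[0.67128549 0.1997153  0.15842454] [-1.90418550e-03  8.50701044e-03  9.99962001e-01 -2.51249834e-05] 0.008894644894825299
```

View pics/c12.png

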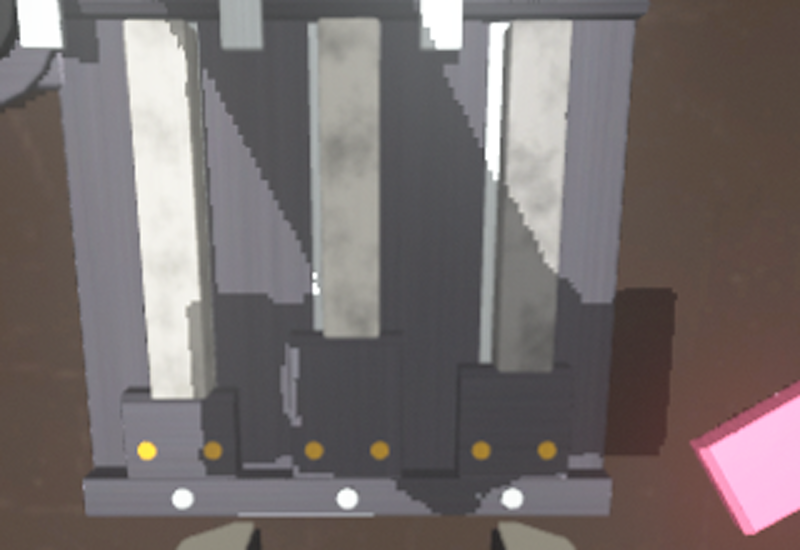

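Emit:
play_rows --targets '[[[0, 0, 0], [-0.08, 0, 0], 0], [[0, 0, 0], [-0.16, -0.01, 0], 0], [[0, 0, 0], [-0.24, -0.016, 0], 0], [[0, 0, 0], [-0.3, -0.016, 0], 0], [[0, 0, 0], [-0.302, -0.016, -0.06], 0], [[0, 0, 0], [-0.302, -0.016, -0.13], 0], [[0, 0, 0], [-0.302, -0.016, -0.2], 0], [[0, 0, 0], [-0.302, -0.016, -0.25], 0]]'

```text
t: 29.62
eef_pos: [0.5197, 0.1901, 0.0323]
eef_rot: [-0.002, 0.009, 1.0, -0.001]
contact_force: [0.2, -0.1, 0.4]
opening: 0.0464
gripper_force: 0.0
```

Emit:
play_rows --targets '[[[0, 0, 0], [0, 0, -0.025], 0], [[0, 0, 0], [0, 0, -0.026], 0], [[0, 0, 0], [0, 0, -0.026], -1], [[0, 0, 0], [0, 0, -0.026], -1], [[0, 0, 0], [0, 0, -0.026], -1], [[0, 0, 0], [0, 0, -0.026], -1], [[0, 0, 0], [0, 0, -0.026], -1], [[0, 0, 0], [0, 0, -0.026], -1]]' --force 15

```text
t: 30.28
eef_pos: [0.5232, 0.1911, 0.0232]
eef_rot: [0.001, 0.01, 1.0, 0.001]
contact_force: [-0.4, 1.3, 2.9]
opening: 0.0176
gripper_force: 15.0
```

Emit:
play_rows --targets '[[[0, 0, 0], [0, 0, 0], -1], [[0, 0, 0], [0, 0.02, 0], -1], [[0, 0, 0], [0, 0.04, 0], -1], [[0, 0, 0], [0.001, 0.06, 0], -1], [[0, 0, 0], [0.001, 0.074, 0], -1], [[0, 0, 0], [0.001, 0.074, 0], -1], [[0, 0, 0], [0.001, 0.074, 0], -1]]'

```text
t: 30.87
eef_pos: [0.5236, 0.2238, 0.0231]
eef_rot: [0.0, 0.011, 1.0, -0.003]
contact_force: [-0.2, -4.4, 7.2]
opening: 0.0175
gripper_force: 15.0
```

Emit:
play_rows --targets '[[[0, 0, 0], [0, 0.008, 0], -1], [[0, 0, 0], [0, 0.012, 0], -1], [[0, 0, 0], [0, 0.012, 0], -1]]'

```text
t: 31.12
eef_pos: [0.5235, 0.2235, 0.023]
eef_rot: [-0.001, 0.012, 1.0, -0.007]
contact_force: [-1.2, -10.6, 12.6]
opening: 0.0181
gripper_force: 15.0
```

Emit:
play_rows --targets '[[[0, 0, 0], [0, -0.02, 0], 0], [[0, 0, 0], [0, -0.02, 0], 0], [[0, 0, 0], [0, -0.02, 0], 0], [[0, 0, 0], [0, -0.02, 0.07], 0], [[0, 0, 0], [0, -0.02, 0.15], 0], [[0, 0, 0], [0.01, -0.08, 0.2], 0], [[0, 0, 0], [0.02, -0.16, 0.2], 0], [[0, 0, 0], [0.021, -0.24, 0.2], 0]]'

```text
t: 31.78
eef_pos: [0.5355, 0.1144, 0.1242]
eef_rot: [0.003, 0.008, 1.0, 0.001]
contact_force: [0.3, -1.4, -0.3]
opening: 0.0464
gripper_force: 0.0
```

Emit:
play_rows --targets '[[[0, 0, 0], [0, -0.07, 0], 0], [[0, 0, 0], [0, -0.11, 0], 0], [[0, 0, 0], [0, -0.11, 0], 0], [[0, 0, 0], [0, -0.11, 0], 0], [[0, 0, 0], [0, -0.11, 0], 0]]'

```text
t: 32.2
eef_pos: [0.5333, 0.06, 0.1221]
eef_rot: [-0.0, 0.009, 1.0, 0.001]
contact_force: [-0.2, 0.4, -0.1]
opening: 0.046
gripper_force: 0.0
```

```bash
python3 - <<'E'
from h import *
im,P=snap('wrist','w10');np.save('P10.npy',P,allow_pickle=True);s=robot.state();print(s['eef_pos'],s['eef_rot'],s['opening'])
cv2.imwrite('pics/c13.png',im[60:300,220:540].repeat(2,0).repeat(2,1))
E
```

```text
[0.53329328 0.06044624 0.1221361 ] [-5.38919948e-05  8.46615451e-03  9.99963766e-01  8.88054547e-04] 0.046614154418970946
```

View pics/c13.png

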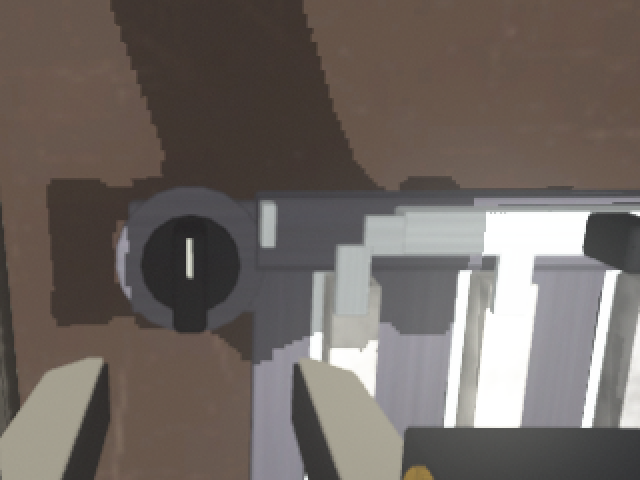

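Emit:
play_rows --targets '[[[0, 0, 0], [0.002, -0.006, -0.08], 0], [[0, 0, 0], [0.002, -0.006, -0.16], 0], [[0, 0, 0], [0.002, -0.006, -0.22], 0], [[0, 0, 0], [0.002, -0.006, -0.242], 0], [[0, 0, 0], [0.002, -0.006, -0.242], -1], [[0, 0, 0], [0.002, -0.006, -0.242], -1], [[0, 0, 0], [0.002, -0.006, -0.242], -1], [[0, 0, 0], [0.002, -0.006, -0.242], -1]]'

```text
t: 32.92
eef_pos: [0.5362, 0.0556, 0.0032]
eef_rot: [0.002, 0.01, 1.0, 0.0]
contact_force: [0.2, -0.4, 0.6]
opening: 0.0243
gripper_force: 0.0
```

Emit:
play_rows --targets '[[[0, 0, 0], [0, 0, 0], -1], [[0, 0, 0], [0, 0, 0], -1], [[0, 0, -0.14], [0, 0, 0], -1], [[0, 0, -0.28], [0, 0, 0], -1], [[0, 0, -0.42], [0, 0, 0], -1], [[0, 0, -0.56], [0, 0, 0], -1], [[0, 0, -0.7], [0, 0, 0], -1], [[0, 0, -0.84], [0, 0, 0], -1]]' --force 20

```text
t: 33.58
eef_pos: [0.5353, 0.0547, 0.0027]
eef_rot: [0.001, 0.336, 0.942, 0.0]
contact_force: [-1.3, -1.0, 4.8]
opening: 0.0138
gripper_force: 20.0
```

Emit:
play_rows --targets '[[[0, 0, -0.14], [0, 0, 0], -1], [[0, 0, -0.28], [0, 0, 0], -1], [[0, 0, -0.42], [0, 0, 0], -1], [[0, 0, -0.56], [0, 0, 0], -1], [[0, 0, -0.7], [0, 0, 0], -1], [[0, 0, -0.84], [0, 0, 0], -1], [[0, 0, -0.98], [0, 0, 0], -1], [[0, 0, -1], [0, 0, 0], -1]]'

```text
t: 34.25
eef_pos: [0.5342, 0.054, 0.0027]
eef_rot: [0.0, 0.67, 0.743, -0.0]
contact_force: [-2.1, -1.6, 7.3]
opening: 0.0141
gripper_force: 20.7
```

Emit:
play_rows --targets '[[[0, 0, 0], [0, 0, 0], -1], [[0, 0, -0.04], [0, 0, 0], -1], [[0, 0, -0.08], [0, 0, 0], -1], [[0, 0, -0.08], [0, 0, 0], -1]]'

```text
t: 34.58
eef_pos: [0.5343, 0.0537, 0.0026]
eef_rot: [0.0, 0.691, 0.723, -0.0]
contact_force: [-1.8, -3.1, 7.6]
opening: 0.0148
gripper_force: 22.0
```

```bash
python3 - <<'E'
from h import *
s=robot.state();print({k:np.round(s[k],4) for k in('t','qpos','eef_pos','eef_rot','moment','contact_force','opening')})
E
```

```text
{'t': np.float64(34.5833), 'qpos': array([-0.2284,  0.6988,  0.1337,  1.9316, -0.1701,  0.522 ,  0.0664]), 'eef_pos': array([0.5343, 0.0537, 0.0026]), 'eef_rot': array([ 5.000e-04,  6.912e-01,  7.226e-01, -5.000e-04]), 'moment': array([-0.5123,  0.5516,  0.5579]), 'contact_force': array([-1.835 , -3.0725,  7.6168]), 'opening': np.float64(0.0148)}
```

Emit:
play_rows --targets '[[[0, 0, 0.1], [0, 0, 0], -0.2], [[0, 0, 0.1], [0, 0, 0], 0], [[0, 0, 0.1], [0, 0, 0], 0], [[0, 0, 0.1], [0, 0, 0.06], 0], [[0, 0, 0.1], [0, 0, 0.14], 0], [[0, 0, 0.1], [0, 0, 0.22], 0], [[0, 0, 0.1], [0, 0, 0.26], 0], [[0, 0, 0.1], [0, 0, 0.26], 0]]'

```text
t: 35.25
eef_pos: [0.5383, 0.0553, 0.1364]
eef_rot: [0.003, 0.664, 0.748, 0.004]
contact_force: [-1.3, -0.3, 0.4]
opening: 0.0463
gripper_force: 0.0
```

```bash
python3 - <<'E'
from h import *
im,P=snap('wrist','w11');s=robot.state();print(s['t'],s['eef_pos'],s['eef_rot'].round(3))
u0,v0=proj(P,np.array([.5345,.057,.054]));print(u0,v0)
g=cv2.cvtColor(im,cv2.COLOR_BGR2GRAY)
m=np.zeros_like(g);m[int(v0)-28:int(v0)+28,int(u0)-20:int(u0)+20]=1;m&=(g>110).astype(np.uint8)
for c in cv2.findContours(m,cv2.RETR_EXTERNAL,cv2.CHAIN_APPROX_NONE)[0]:
    w=np.array([pt(P,p,.054)[:2] for p in c[:,0]],np.float32);print(cv2.contourArea(c),cv2.minAreaRect(w),w[0],w[len(w)//2])
im2,P=snap('top','t11')
cv2.imwrite('pics/t11c.png',im2[125:260,195:405])
E
```

```text
35.3 [0.53630091 0.05520235 0.13374489] [0.002 0.663 0.748 0.002]
313.69297542073315 196.41006845117616
90.5 ((0.5468363761901855, 0.04697757586836815), (0.008423262275755405, 0.013040665537118912), 7.329764366149902) [0.55018115 0.05398189] [0.54516006 0.04019886]
116.5 ((0.5234048366546631, 0.0433247908949852), (0.008127550594508648, 0.016519570723176003), 58.34814453125) [0.51796645 0.05024299] [0.52843857 0.03826801]
39.5 ((0.5322437286376953, 0.06811761111021042), (0.0024559576995670795, 0.015085992403328419), 6.547637939453125) [0.53017944 0.07546935] [0.5335039 0.0606711]
```

```bash
python3 -c "
from station import robot
print(robot.finish_job())"
```

```text
the job is handed in; nothing more can be done
None
```

The job is handed in at about 35 s of robot time. I unlocked the knob, opened the keeper, put bar d in row 1, bar a in row 2 and bar c in row 3, then shut the keeper and turned the knob clockwise to its stop. I chose the bars by measuring the gaps in the camera images rather than trying several in each row, and all three dropped in without blocking. Bars b and e, the tape and the key were not touched. The hand-in gave no pass or fail result.

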